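# Move the sample-sealing set from the carrying rack to the bench rack in reverse order

### The job

Move the brown bottle, the jar, the beaker and the film roll from the white carrying rack into the empty grey bench rack, one to a pocket and in reverse order: what stood leftmost on the carrying rack goes into the rightmost pocket, and so on, left and right as seen from the robot. Keep each one upright all the way, and leave all four standing flat on the pocket floors.

Things in the scene. Friction and masses are not known exactly. Their poses are not given: they have to be found in the camera images.
- dye_bottle: Small brown bottle with a narrow screw cap, loose: diameter 42 mm, 90 mm high to the top of the cap; the straight part of the body reaches to about 50 mm, the cap is 24 mm wide. About 90 g. Origin: centre of the underside, z axis up the bottle.
- screw_jar: Squat whitish translucent jar with a wide white lid and screws inside, loose: diameter 47 mm (lid 43 mm), 58 mm high, lid from 46 mm up. About 110 g. Origin: centre of the underside, z axis up.
- glass_beaker: Small open clear glass beaker, loose: diameter 45 mm, 55 mm high; can be gripped across its outside. About 50 g. Origin: centre of the underside, z axis up.
- film_roll: Roll of white film standing on its end, with a brown core open at the top, loose: diameter 54 mm, 51 mm high. Origin: centre of the underside, z axis up.
- carry_rack: Carrying rack: white plastic shelf 78 x 312 mm on short legs, fixed to the bench, that carries four grey saucers in a row, with the four things on them at the start. Origin: centre of its footprint, at bench height. The row runs along its y axis (which points to the robot's left, within about 9 degrees); the places are at y = +112.5, +37.5, -37.5, -112.5 mm on that axis, x = 0.
- bench_rack: Bench rack: grey metal tray 80 x 305 mm on short legs, fixed to the bench, empty at the start, with four square pockets in a row, each 70 x 70 mm inside. Origin: centre of its footprint, at bench height; pocket floors 45 mm above it, the walls (5 mm thick) end 57 mm above it. The row runs along its y axis (which points to the robot's left, within about 9 degrees); pocket centres at y = +112.5, +37.5, -37.5, -112.5 mm, x = 0.
- saucer_dye_bottle: Identical grey plastic saucer, 68 x 68 mm, fixed on the carrying rack; the brown bottle stands on it at the start, so it marks where the brown bottle stood. Origin: centre of its underside, 50 mm above the bench; the thing stands 3 mm above this origin, inside a rim 7 mm high. Axes as the carrying rack. Never moves.
- saucer_screw_jar: Identical grey plastic saucer, 68 x 68 mm, fixed on the carrying rack; the jar stands on it at the start, so it marks where the jar stood. Origin: centre of its underside, 50 mm above the bench; the thing stands 3 mm above this origin, inside a rim 7 mm high. Axes as the carrying rack. Never moves.
- saucer_glass_beaker: Identical grey plastic saucer, 68 x 68 mm, fixed on the carrying rack; the beaker stands on it at the start, so it marks where the beaker stood. Origin: centre of its underside, 50 mm above the bench; the thing stands 3 mm above this origin, inside a rim 7 mm high. Axes as the carrying rack. Never moves.
- saucer_film_roll: Identical grey plastic saucer, 68 x 68 mm, fixed on the carrying rack; the film roll stands on it at the start, so it marks where the film roll stood. Origin: centre of its underside, 50 mm above the bench; the thing stands 3 mm above this origin, inside a rim 7 mm high. Axes as the carrying rack. Never moves.
Mind the look-alikes: they are no part of the job. What is shaped like the screw_jar but yellow is not meant.

How it is judged:
By the outcome, as a careful person would: the job done as asked, in the order asked, and still so for the second after the job is handed in, with the robot touching nothing.
It also fails if it takes over 112 s, if anything falls off the work surface, if the arm or the gripper's body presses on something with over 40 N, if the wrist force passes 120 N, or if a joint passes its speed limit or range.

### The arm

A 7-joint arm with a two-finger parallel gripper is mounted at the origin on the work surface; the furniture and walls round the work are solid. World frame = base frame: x ahead of the robot, y to its left, z up, the work surface at z = 0. Lengths are in mm, angles in rad, forces in N, time in s.
With the tool pointing down it reaches from about 350 to 900 mm from the base axis. Payload 19.9 kg.
Tool frame: the origin (TCP) lies midway between the tips of the shut fingers; the grasp point (between the pads) lies 19 mm behind it; z points along the fingers, y is the line along which they close (so a half turn about z gives the same grasp; the last joint's range is limited). The gripper opens to 94 mm and grips with 3 to 60 N. Pads are 16 mm wide; open, the fingers measure 119 mm over their backs; the gripper's body (75 mm by 177 mm) begins 78 mm behind the grasp point.
Start: joints at [-1.226, 0.417, -0.01, 1.614, 0.005, 1.111, -0.053], TCP at [235.176, 579.041, 179.125] pointing down, gripper open.
Joint ranges: [-2.81, 2.81], [-0.39, 2.02], [-1.27, 1.25], [0.06, 2.57], [-1.19, 4.33], [0.19, 2], [-2.82, 2.82]. Speed limits (rad/s): [1.89, 1.89, 2.39, 2.39, 3.01, 3.01, 3.01].

### API

Orientations are given as a 3x3 rotation matrix whose columns are the frame's x, y, z axes.
In Python, from plant import telemetry, cams, robot gives the robot as it stands.
- The arm moves only by the tool arm_command, never from a script. Its argument "motion" is a list of rows, each a list of 3 entries, a list of its own where there are three numbers: the gripper's target within -1 to 1 (fully open at 1, half-way at 0, shut at -1), then the shift along the world's x, y, z each as a share of 20 cm, from -1 to 1, then the turn about the world's z as a share of 45 degrees, from -1 to 1. A call has 1 to 12 rows; each row is the pose to reach, as a shift and turn from the pose commanded when the call began; what a row does not reach only later rows make up. A row lasts 1/8 s, in which the tool goes at most 62.5 mm and 10.7 degrees, less where a joint would pass 70% of its speed; a pose out of reach is approached as far as the arm can. A call with a number of a shift or a turn outside -1 to 1 is refused whole. A call with a gripper value outside its range is refused whole. The fingers move at their own pace and stop on an object; the grip force is fixed at half the most. Time passes only in rows, so rows that repeat a pose let the fingers close. It gives the time, the measured TCP pose, the force, the opening and the grip force at its end, in the units of the state.
- telemetry.get_obs(): the state, without advancing time (a new reading comes with each control period).
- cams.read_camera(name): name is "scene" or "top"; returns (picture, depth): 384x512x3 uint8, red, green, blue; 384x512 float32, mm along the optical axis (not along the pixel's ray), 0 where there is no reading.
- cams.get_calibration(name): a dict with "fx", "fy", "cx", "cy" (pixels), "dist_coeffs" ([k1, k2, p1, p2, k3] as OpenCV has them; the pictures are not rectified), "world_from_camera" (4x4, takes a point from camera to world coordinates). Camera axes: x right, y up, looking along -z (the intrinsics and any distortion apply to the point x, -y, -z); pixel columns grow to the right and rows downward; lengths in mm; the calibration is good to about 2 mm. A picture is of the moment at which its call begins. get_calibration takes no time and is no camera call.
- robot.finish_job(): hands the job in; it is judged then, once.
The state is a dict: "t": time; "joint_positions": joint angles; "joint_velocities": joint speeds; "tau": joint torques, N m; "eef_pos": TCP position; "eef_rot": TCP orientation; "ft_force": force on the tool from outside, world axes, zero at the start; "wrist_torque": the same for the moment, N m; "grip_width": finger opening in mm; "grasp_force": force on a finger pad.
Only numpy, scipy, OpenCV 4.12 (cv2) and the standard library are available. Lean on these libraries where they do the work, as an engineer would, in place of code of your own. Each camera call takes 0.05 s, during which the arm holds its last target. There are 200 camera calls.

## Working session

There is one attempt and no reset: what is moved stays moved. The work goes in short steps, Python scripts to look and compute and a tool call to move; the robot and the scene stay as the last step left them, time stands still between calls to the robot, and variables do not carry over. Pictures are saved under pics/ and viewed, at most 14 in all, crops included, and the job is handed in when it is done.

Besides the shell and the picture viewer there is one more tool, called after "Request:" by a JSON object that holds its "method" and its "body". arm_command: Moves the arm, as the interface text tells. Shift numbers are shares of 20 cm and turn numbers shares of 45 degrees, none past 1 either way. Its arguments: {"type":"object","properties":{"motion":{"type":"array"}},"required":["motion"]}

```bash
mkdir -p pics; cat > h.py <<'E'
import numpy as np, cv2
from plant import telemetry, cams, robot
def shot(n,f=None):
    im,d=cams.read_camera(n)
    if f: cv2.imwrite('pics/'+f,im[:,:,::-1]); np.savez('pics/'+f+'.npz',im=im,d=d)
    return im,d
def world(n,d):
    c=cams.get_calibration(n)
    K=np.array([[c['fx'],0,c['cx']],[0,c['fy'],c['cy']],[0,0,1.]])
    h,w=d.shape
    u,v=np.meshgrid(np.arange(w),np.arange(h))
    p=cv2.undistortPoints(np.stack([u,v],-1).reshape(-1,1,2).astype(float),K,np.array(c['dist_coeffs'],float)).reshape(h,w,2)
    P=np.stack([p[...,0]*d,-p[...,1]*d,-d,np.ones_like(d)],-1)
    return (P@np.array(c['world_from_camera']).T)[...,:3]
E
python3 - <<'E'
from h import *
o=telemetry.get_obs();print(o['t'],o['eef_pos'],o['eef_rot'],o['grip_width'])
a,_=shot('scene','s0.png');b,_=shot('top','t0.png')
for n in('scene','top'):print(np.round(cams.get_calibration(n)['world_from_camera'],2))
E
```

```text
0.0 [235.04828543 578.65837164 178.50890159] [[-9.26507756e-01  3.76275469e-01 -3.87262704e-04]
 [ 3.76275657e-01  9.26506990e-01 -1.19510835e-03]
 [-9.08883516e-05 -1.25299468e-03 -9.99999211e-01]] 93.8520423326982
[[-5.3000e-01  4.9000e-01 -6.9000e-01 -5.6693e+02]
 [-8.5000e-01 -3.2000e-01  4.2000e-01  5.0778e+02]
 [-2.0000e-02  8.1000e-01  5.9000e-01  8.7596e+02]
 [ 0.0000e+00  0.0000e+00  0.0000e+00  1.0000e+00]]
[[-2.0000e-02  9.8000e-01 -1.8000e-01  2.1536e+02]
 [-1.0000e+00 -1.0000e-02  2.0000e-02 -7.4210e+01]
 [ 2.0000e-02  1.8000e-01  9.8000e-01  9.4297e+02]
 [ 0.0000e+00  0.0000e+00  0.0000e+00  1.0000e+00]]
```

View pics/s0.png

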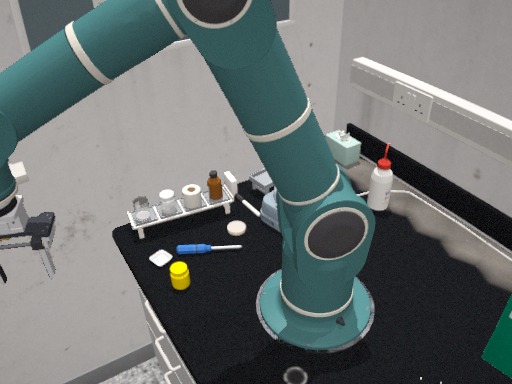

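View pics/t0.png

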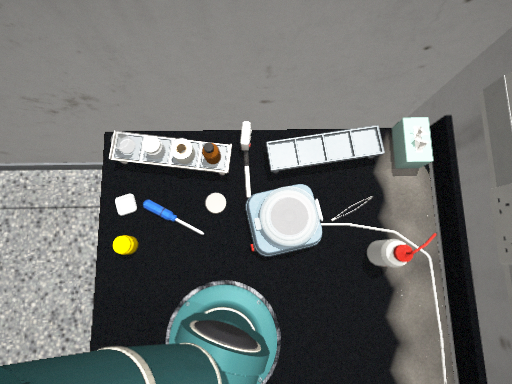

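The scene view shows the carrying rack at (180,205). In the top view it is at (170,152), holding from left to right the beaker (127,144), jar (153,148), film roll (182,150) and bottle (211,153). The empty bench rack is at (325,149), the yellow look-alike jar at (125,245), and a hotplate at (285,220). Next I'll measure the racks and the things.

```bash
cat > m.py <<'E'
from h import *
z=np.load('pics/t0.png.npz');im,d=z['im'],z['d'];P=world('top',d)
x,y,h=P[...,0],P[...,1],P[...,2]
c=im[110:190,95:400][:,:,::-1];cv2.imwrite('pics/c0.png',cv2.resize(c,None,fx=2.6,fy=2.6,interpolation=cv2.INTER_CUBIC))
print('bench z',np.median(h[200:215,110:130]))
def rect(m,name):
    n,l,s,_=cv2.connectedComponentsWithStats(m.astype(np.uint8));k=1+np.argmax(s[1:,4]);m=l==k
    q=P[m][:,:2].astype(np.float32);print(name,m.sum(),cv2.minAreaRect(q), s[k])
win=np.zeros(d.shape,bool);win[120:185,262:390]=1
rect(win&(h>35)&(h<65)&(d>0),'bench')
win[:]=0;win[120:185,100:236]=1
rect(win&(h>35)&(h<75)&(d>0),'carry')
# things: points near their tops
for nm,(u,v),(lo,hi) in [('beaker',(127,144),(98,115)),('jar',(153,148),(104,118)),('film',(182,150),(97,112)),('bottle',(211,153),(135,150))]:
    w=np.zeros(d.shape,bool);w[v-20:v+20,u-18:u+18]=1
    m=w&(h>lo)&(h<hi);q=P[m][:,:2].astype(np.float32)
    if len(q)>4:print(nm,len(q),np.median(h[m]),cv2.minEnclosingCircle(q),q.mean(0))
# tall stuff / obstacles
for nm,s in [('hotplate',np.s_[180:260,245:325]),('spatula',np.s_[118:200,238:255]),('tissue',np.s_[115:175,388:432]),('back',np.s_[100:128,100:400])]:
    print(nm,np.nanmax(h[s][d[s]>0]),np.nanpercentile(h[s],[50,95]))
E
python3 m.py
```

```text
bench z 1.3616246713985447
bench 3441 ((487.4194641113281, -275.017578125), (82.49008178710938, 303.7092590332031), 8.036600112915039) [ 266  125  118   47 3441]
carry 2136 ((482.1366882324219, 131.60093688964844), (312.29266357421875, 78.71046447753906), 82.63907623291016) [ 109  133  123   40 2136]
beaker 126 107.09415405548839 ((487.861572265625, 225.84461975097656), 44.747962951660156) [496.03107 234.60194]
jar 254 111.34329441902128 ((485.7048034667969, 168.7364044189453), 22.863269805908203) [484.23438 168.04523]
film 315 103.42356339868002 ((474.93792724609375, 95.03992462158203), 27.308101654052734) [474.25635  94.71466]
bottle 78 142.24985826898302 ((466.2479248046875, 22.597322463989258), 11.583718299865723) [465.5365   22.60171]
hotplate 131.81246750216667 [ 78.64482189 127.39135467]
spatula 79.4432377732536 [ 2.0415619  61.91462942]
tissue 105.51054060079525 [55.35116818 80.41889507]
back 63.83818179492539 [-122.75540122  -27.09011482]
```

View pics/c0.png

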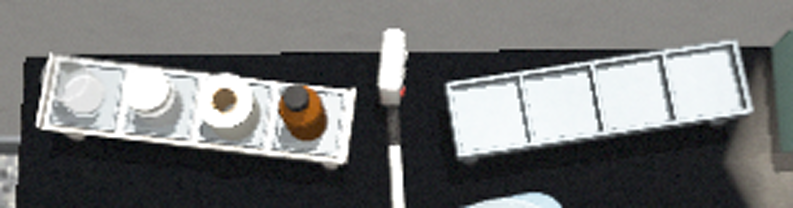

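```bash
python3 - <<'E'
from h import *
z=np.load('pics/t0.png.npz');P=world('top',z['d'])
for r in (5,30,60,90,110,122,126,130):print(r,[np.round(P[r,c]).astype(int).tolist() for c in (130,210,320)])
im=z['im'];cv2.imwrite('pics/c1.png',cv2.resize(im[125:180,100:240][:,:,::-1],None,fx=5.5,fy=5.5,interpolation=cv2.INTER_CUBIC))
print(np.round(P[[133,137,141,145,149,153,157]][:,[115,119,123,127,131,135,139],2]))
print('hot',np.round(P[188,285]),np.round(P[215,290]),np.round(P[135,246]))
z=np.load('pics/s0.png.npz');Q=world('scene',z['d'])
for uv in((60,100),(120,180),(160,150),(330,60)):print(uv,np.round(Q[uv[1],uv[0]]))
E
```

```text
5 [[661, 137, 375], [659, -7, 377], [661, -208, 373]]
30 [[659, 160, 305], [659, 1, 305], [661, -223, 301]]
60 [[660, 198, 195], [659, 14, 195], [660, -245, 191]]
90 [[663, 251, 40], [660, 31, 42], [660, -275, 37]]
110 [[657, 293, -84], [659, 47, -91], [661, -303, -104]]
122 [[660, 328, -189], [661, 59, -199], [660, -324, -208]]
126 [[661, 342, -229], [660, 63, -233], [660, -331, -246]]
130 [[661, 355, -269], [560, 36, -1], [555, -277, 2]]
[[111. 101. 100.  52.   0.   0.   0.]
 [ 92.  81.  72.  69.  53.  52.  53.]
 [ 85.  67.  57.  55.  87.  52.  54.]
 [ 89.  57.  55. 104.  83.  52.  51.]
 [ 56.  98.  96.  88.  73.  53.  59.]
 [ 54.  53.  54.  62.  51.  54.  58.]
 [ 59.  59.  56.  55.  50.  53.  52.]]
hot [ 368. -160.  115.] [ 301. -168.  128.] [522. -67.  63.]
(60, 100) [133. 429. 600.]
(120, 180) [661. 258.  90.]
(160, 150) [662. 113. 150.]
(330, 60) [ 661. -565.  308.]
```

View pics/c1.png

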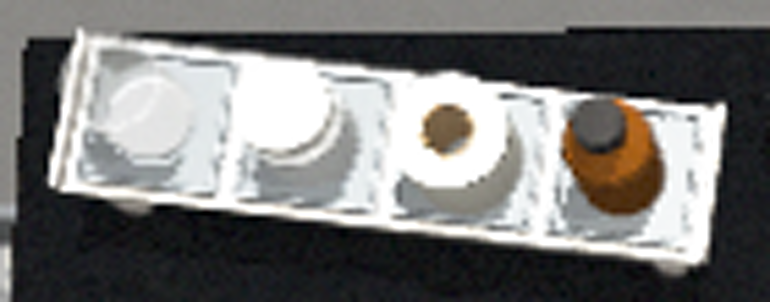

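The crop confirms, from left to right: the beaker disc at about (127,145), the jar with white lid (152,145), the film roll (182,149) and the brown bottle (210,150). The yellow jar stands away from the rack. The wall is at x=660, which leaves clearance. Next is the beaker centre.

```bash
python3 - <<'E'
from h import *
c=cams.get_calibration('top');W=np.array(c['world_from_camera']);K=np.array([[c['fx'],0,c['cx']],[0,c['fy'],c['cy']],[0,0,1.]])
def ray(u,v,z):
    p=cv2.undistortPoints(np.array([[[u,v]]],float),K,np.array(c['dist_coeffs'],float))[0,0]
    r=W[:3,:3]@[p[0],-p[1],-1];return W[:3,3]+r*(z-W[2,3])/r[2]
f=lambda a,b:(100+a/5.5-.41,125+b/5.5-.41)
for n,(a,b),z in[('bk rim',(150,113),108),('bk base',(150,113),55),('jar',(288,112),111),('film core',(447,130),104),('cap',(599,126),143)]:print(n,np.round(ray(*f(a,b),z),1))
E
```

```text
bk rim [483.  227.7 108. ]
bk base [499.9 246.9  55. ]
jar [481.8 165.5 111. ]
film core [474.8  95.8 104. ]
cap [463.8  22.4 143. ]
```

Request:
{"method": "arm_command", "body": {"motion": [[1,[0.2,-0.25,0.02],-0.2],[1,[0.4,-0.5,0.04],-0.4],[1,[0.6,-0.75,0.05],-0.6],[1,[0.75,-1,0.05],-0.837],[1,[0.75,-1,0.05],-0.837]]}}

```text
t: 0.72
eef_pos: [387.8, 375.0, 189.3]
eef_rot: [[-0.495, 0.869, 0.001], [0.869, 0.495, -0.001], [-0.001, 0.0, -1.0]]
ft_force: [-0.8, 1.3, -0.1]
grip_width: 94.0
grasp_force: 0.0
```

Request:
{"method": "arm_command", "body": {"motion": [[1,[0.1,-0.25,0],-0.2],[1,[0.2,-0.5,0],-0.4],[1,[0.3,-0.75,0],-0.6],[1,[0.4,-1,0],-0.837],[1,[0.4,-1,0],-0.837]]}}

```text
t: 1.35
eef_pos: [466.2, 176.1, 189.2]
eef_rot: [[0.136, 0.991, 0.0], [0.991, -0.136, -0.001], [-0.001, 0.0, -1.0]]
ft_force: [-0.1, -0.4, 0.1]
grip_width: 94.2
grasp_force: 0.0
```

Request:
{"method": "arm_command", "body": {"motion": [[1,[0,-0.25,0],0],[1,[0,-0.5,0],0],[1,[0,-0.78,0],0],[1,[0,-0.78,0],0],[1,[0,-0.78,0],0]]}}

```text
t: 1.98
eef_pos: [465.2, 24.4, 189.0]
eef_rot: [[0.127, 0.992, -0.0], [0.992, -0.127, 0.0], [0.0, -0.0, -1.0]]
ft_force: [-0.1, -0.0, 0.5]
grip_width: 93.9
grasp_force: 0.0
```

```bash
cat >> h.py <<'E'
def st(tgt=None,yaw=None):
    o=telemetry.get_obs();R=o['eef_rot'];a=np.degrees(np.arctan2(R[1,1],R[0,1]))
    print('t',round(o['t'],2),np.round(o['eef_pos'],1),'yaw',round(a,2),'w',round(o['grip_width'],1),'gf',round(o['grasp_force'],1),np.round(o['ft_force'],1))
    if tgt is not None:print('shares',np.round((np.array(tgt)-o['eef_pos'])/200,3),'turn',round(((yaw-a+90)%180-90)/45,3))
E
python3 -c "
from h import *
st([466,22.5,68],-7.4);im,d=shot('scene','s1.png')"
```

```text
t 1.98 [465.2  24.4 189. ] yaw -7.3 w 93.9 gf 0.0 [-0.1 -0.   0.5]
shares [ 0.004 -0.009 -0.605] turn -0.002
```

View pics/s1.png

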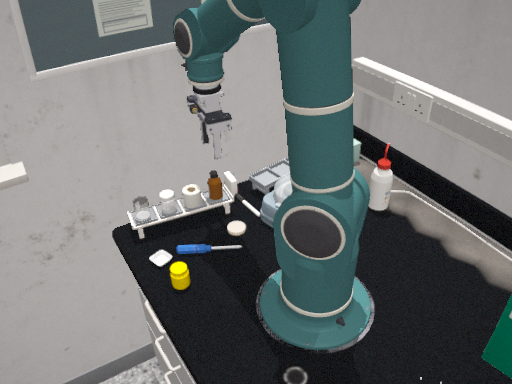

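The gripper hangs above the bottle at about (215,140), open and aligned. I'll descend and grip.

Request:
{"method": "arm_command", "body": {"motion": [[1,[0.004,-0.009,-0.2],0],[1,[0.004,-0.009,-0.4],0],[1,[0.004,-0.009,-0.55],0],[1,[0.004,-0.009,-0.6],0],[-1,[0.004,-0.009,-0.6],0],[-1,[0.004,-0.009,-0.6],0],[-1,[0.004,-0.009,-0.6],0],[-1,[0.004,-0.009,-0.6],0],[-1,[0.004,-0.009,-0.6],0],[-1,[0.004,-0.009,-0.6],0]]}}

```text
t: 3.28
eef_pos: [466.0, 21.2, 69.2]
eef_rot: [[0.129, 0.992, -0.0], [0.992, -0.129, -0.0], [-0.0, -0.0, -1.0]]
ft_force: [-0.9, -0.3, 2.0]
grip_width: 40.4
grasp_force: 30.0
```

```bash
python3 -c "
from h import *
st([471.7,-163.6,62],8.0)"
```

```text
t 3.27 [466.   21.2  69.2] yaw -7.44 w 40.4 gf 30.0 [-0.9 -0.3  2. ]
shares [ 0.029 -0.924 -0.036] turn 0.343
```

Request:
{"method": "arm_command", "body": {"motion": [[-1,[0,0,0.15],0],[-1,[0,0,0.35],0],[-1,[0,0,0.5],0],[-1,[0.01,-0.15,0.5],0.1],[-1,[0.015,-0.35,0.5],0.2],[-1,[0.02,-0.55,0.5],0.3],[-1,[0.025,-0.75,0.5],0.343],[-1,[0.029,-0.87,0.5],0.343],[-1,[0.029,-0.924,0.5],0.343],[-1,[0.029,-0.924,0.5],0.343],[-1,[0.029,-0.924,0.5],0.343]]}}

```text
t: 4.65
eef_pos: [471.9, -162.4, 169.1]
eef_rot: [[-0.14, 0.99, -0.0], [0.99, 0.14, 0.0], [0.0, -0.0, -1.0]]
ft_force: [0.8, 0.1, -1.4]
grip_width: 40.4
grasp_force: 30.0
```

```bash
python3 - <<'E'
from h import *
st([471.7,-163.6,62],8.0);im,d=shot('top','t1.png')
cv2.imwrite('pics/c2.png',cv2.resize(im[100:220,190:400][:,:,::-1],None,fx=3.6,fy=3.6,interpolation=cv2.INTER_CUBIC))
E
```

```text
t 4.65 [ 471.9 -162.4  169.1] yaw 8.07 w 40.4 gf 30.0 [ 0.8  0.1 -1.4]
shares [-0.001 -0.006 -0.535] turn -0.002
```

View pics/c2.png

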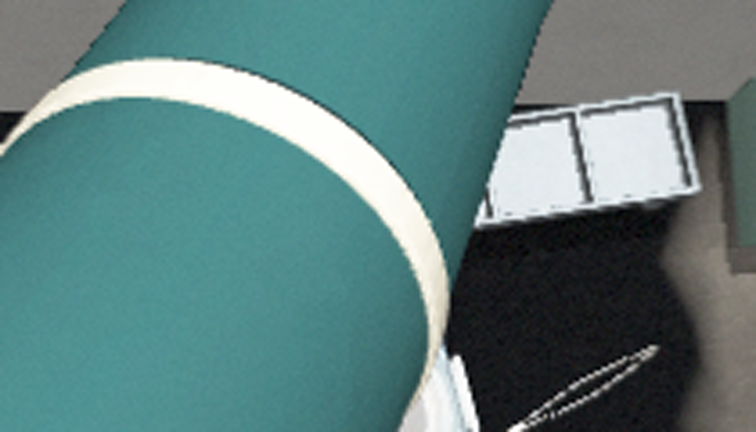

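The arm covers the pocket in the top view, and only the two right pockets show at (590,150). The pocket margin is 14 mm and tracking is within 1 mm, so I'll lower it.

Request:
{"method": "arm_command", "body": {"motion": [[-1,[-0.001,-0.006,-0.2],0],[-1,[-0.001,-0.006,-0.4],0],[-1,[-0.001,-0.006,-0.48],0],[-1,[-0.001,-0.006,-0.52],0],[-1,[-0.001,-0.006,-0.535],0],[-1,[-0.001,-0.006,-0.535],0],[-1,[-0.001,-0.006,-0.535],0],[-1,[-0.001,-0.006,-0.535],0]]}}

```text
t: 5.7
eef_pos: [471.8, -164.7, 62.5]
eef_rot: [[-0.139, 0.99, 0.001], [0.99, 0.139, -0.0], [-0.0, 0.001, -1.0]]
ft_force: [-0.4, 0.3, -0.8]
grip_width: 40.2
grasp_force: 30.0
```

```bash
python3 -c "
from h import *
st()"
```

```text
t 5.7 [ 471.8 -164.7   62.5] yaw 8.01 w 40.2 gf 30.0 [-0.4  0.3 -0.8]
```

Request:
{"method": "arm_command", "body": {"motion": [[-1,[0,0,-0.006],0],[-1,[0,0,-0.008],0],[-0.05,[0,0,-0.008],0],[0.2,[0,0,-0.008],0],[1,[0,0,-0.008],0],[1,[0,0,-0.008],0],[1,[0,0,-0.008],0],[1,[0,0,0.15],0],[1,[0,0,0.4],0],[1,[0,0,0.6],0],[1,[0,0,0.6],0]]}}

```text
t: 7.08
eef_pos: [473.0, -165.1, 184.6]
eef_rot: [[-0.139, 0.99, 0.004], [0.99, 0.139, -0.0], [-0.001, 0.004, -1.0]]
ft_force: [-0.3, 0.4, -0.2]
grip_width: 94.1
grasp_force: 0.0
```

```bash
python3 -c "
from h import *
st([475.5,95,66],-7.4)"
```

```text
t 7.08 [ 473.  -165.1  184.6] yaw 8.01 w 94.1 gf 0.0 [-0.3  0.4 -0.2]
shares [ 0.013  1.3   -0.593] turn -0.342
```

Request:
{"method": "arm_command", "body": {"motion": [[1,[0,0.2,0.02],-0.1],[1,[0,0.45,0.02],-0.2],[1,[0.005,0.7,0.02],-0.3],[1,[0.01,1,0.02],-0.342],[1,[0.01,1,0.02],-0.342]]}}

```text
t: 7.7
eef_pos: [472.9, 39.4, 185.1]
eef_rot: [[0.123, 0.992, -0.002], [0.992, -0.123, 0.0], [0.0, -0.002, -1.0]]
ft_force: [0.0, -1.9, 0.1]
grip_width: 94.2
grasp_force: 0.0
```

Request:
{"method": "arm_command", "body": {"motion": [[1,[0.003,0.2,0],0],[1,[0.003,0.3,0],0],[1,[0.003,0.3,0],0],[1,[0.003,0.3,0],0]]}}

```text
t: 8.2
eef_pos: [474.1, 94.0, 185.7]
eef_rot: [[0.13, 0.992, -0.001], [0.992, -0.13, -0.001], [-0.001, -0.001, -1.0]]
ft_force: [0.9, -0.1, 0.2]
grip_width: 94.0
grasp_force: 0.0
```

```bash
python3 - <<'E'
from h import *
st([475.5,95,67],-7.4);im,d=shot('scene','s2.png')
cv2.imwrite('pics/c3.png',cv2.resize(im[100:260,110:310][:,:,::-1],None,fx=3.7,fy=3.7,interpolation=cv2.INTER_CUBIC))
E
```

```text
t 8.2 [474.1  94.  185.7] yaw -7.46 w 94.0 gf 0.0 [ 0.9 -0.1  0.2]
shares [ 0.007  0.005 -0.594] turn 0.001
```

View pics/c3.png

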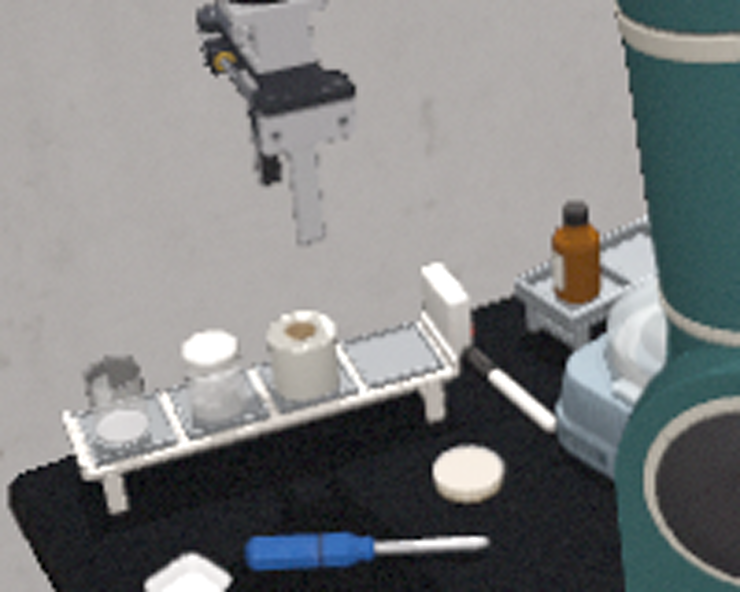

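The bottle stands upright in the leftmost pocket (576,265). The gripper is over the film roll (303,350). Now I'll pick up the film roll.

Request:
{"method": "arm_command", "body": {"motion": [[1,[0.007,0.005,-0.2],0],[1,[0.007,0.005,-0.4],0],[1,[0.007,0.005,-0.55],0],[1,[0.007,0.005,-0.594],0],[-1,[0.007,0.005,-0.594],0],[-1,[0.007,0.005,-0.594],0],[-1,[0.007,0.005,-0.594],0],[-1,[0.007,0.005,-0.594],0],[-1,[0.007,0.005,-0.594],0]]}}

```text
t: 9.38
eef_pos: [475.7, 96.4, 67.6]
eef_rot: [[0.129, 0.992, 0.0], [0.992, -0.129, 0.0], [0.0, 0.0, -1.0]]
ft_force: [-1.5, 0.0, 5.1]
grip_width: 51.9
grasp_force: 30.1
```

```bash
python3 -c "
from h import *
st([482.2,-237.9,60],8.0)"
```

```text
t 9.38 [475.7  96.4  67.6] yaw -7.38 w 51.9 gf 30.1 [-1.5  0.   5.1]
shares [ 0.032 -1.671 -0.038] turn 0.342
```

Request:
{"method": "arm_command", "body": {"motion": [[-1,[0,0,0.15],0],[-1,[0,0,0.35],0],[-1,[0,0,0.55],0],[-1,[0,-0.1,0.6],0],[-1,[0.01,-0.3,0.6],0.1],[-1,[0.015,-0.55,0.6],0.2],[-1,[0.02,-0.8,0.6],0.3],[-1,[0.025,-1,0.6],0.342],[-1,[0.025,-1,0.6],0.342]]}}

```text
t: 10.5
eef_pos: [479.5, -107.4, 186.7]
eef_rot: [[-0.135, 0.991, -0.001], [0.991, 0.135, -0.001], [-0.001, -0.001, -1.0]]
ft_force: [-0.3, 0.2, -1.2]
grip_width: 52.1
grasp_force: 29.9
```

Request:
{"method": "arm_command", "body": {"motion": [[-1,[0.003,-0.2,0],0],[-1,[0.007,-0.4,0],0],[-1,[0.007,-0.6,0],0],[-1,[0.007,-0.671,0],0],[-1,[0.007,-0.671,0],0],[-1,[0.007,-0.671,0],0]]}}

```text
t: 11.25
eef_pos: [482.2, -236.5, 187.0]
eef_rot: [[-0.141, 0.99, -0.0], [0.99, 0.141, 0.001], [0.001, -0.0, -1.0]]
ft_force: [0.8, 0.4, -0.8]
grip_width: 51.9
grasp_force: 29.9
```

```bash
python3 -c "
from h import *
st([482.2,-237.9,60],8.0)"
```

```text
t 11.25 [ 482.2 -236.5  187. ] yaw 8.08 w 51.9 gf 29.9 [ 0.8  0.4 -0.8]
shares [ 0.    -0.007 -0.635] turn -0.002
```

Request:
{"method": "arm_command", "body": {"motion": [[-1,[0,-0.007,-0.2],0],[-1,[0,-0.007,-0.4],0],[-1,[0,-0.007,-0.55],0],[-1,[0,-0.007,-0.6],0],[-1,[0,-0.007,-0.625],0],[-1,[0,-0.007,-0.635],0],[-1,[0,-0.007,-0.635],0],[-1,[0,-0.007,-0.635],0]]}}

```text
t: 12.25
eef_pos: [482.3, -239.4, 60.8]
eef_rot: [[-0.139, 0.99, 0.001], [0.99, 0.139, -0.0], [-0.0, 0.001, -1.0]]
ft_force: [0.7, -0.5, -1.3]
grip_width: 51.9
grasp_force: 29.9
```

Request:
{"method": "arm_command", "body": {"motion": [[-1,[0,0,-0.002],0],[0.18,[0,0,-0.002],0],[0.4,[0,0,-0.002],0],[1,[0,0,-0.002],0],[1,[0,0,-0.002],0],[1,[0,0,-0.002],0],[1,[0,0,0.15],0],[1,[0,0,0.4],0],[1,[0,0,0.62],0],[1,[0,0,0.62],0]]}}

```text
t: 13.5
eef_pos: [483.4, -240.0, 187.1]
eef_rot: [[-0.139, 0.99, 0.005], [0.99, 0.139, -0.001], [-0.002, 0.005, -1.0]]
ft_force: [-0.2, 0.1, -0.8]
grip_width: 94.3
grasp_force: 0.0
```

Request:
{"method": "arm_command", "body": {"motion": [[1,[0,0.2,0],-0.1],[1,[0,0.45,0],-0.2],[1,[0,0.7,0],-0.3],[1,[0,1,0],-0.342],[1,[0,1,0],-0.342]]}}

```text
t: 14.12
eef_pos: [481.5, -34.9, 183.3]
eef_rot: [[0.123, 0.992, -0.002], [0.992, -0.123, 0.001], [0.001, -0.002, -1.0]]
ft_force: [0.5, -1.1, 0.3]
grip_width: 93.7
grasp_force: 0.0
```

Request:
{"method": "arm_command", "body": {"motion": [[1,[0.02,0.25,0],0],[1,[0.02,0.5,0],0],[1,[0.02,0.75,0],0],[1,[0.02,1,0],0],[1,[0.02,1,0],0],[1,[0.02,1,0],0]]}}

```text
t: 14.88
eef_pos: [485.9, 159.3, 183.7]
eef_rot: [[0.13, 0.992, -0.001], [0.992, -0.13, -0.001], [-0.001, -0.001, -1.0]]
ft_force: [-0.5, 0.1, -0.6]
grip_width: 94.2
grasp_force: 0.0
```

```bash
python3 -c "
from h import *
st([486,168.5,69],-7.4)"
```

```text
t 14.88 [485.9 159.3 183.7] yaw -7.44 w 94.2 gf 0.0 [-0.5  0.1 -0.6]
shares [ 0.     0.046 -0.574] turn 0.001
```

Request:
{"method": "arm_command", "body": {"motion": [[1,[0,0.042,-0.05],0],[1,[0,0.042,-0.25],0],[1,[0,0.042,-0.45],0],[1,[0,0.042,-0.55],0],[1,[0,0.042,-0.574],0],[-1,[0,0.042,-0.574],0],[-1,[0,0.042,-0.574],0],[-1,[0,0.042,-0.574],0],[-1,[0,0.042,-0.574],0],[-1,[0,0.042,-0.574],0]]}}

```text
t: 16.12
eef_pos: [486.0, 169.1, 69.7]
eef_rot: [[0.129, 0.992, 0.0], [0.992, -0.129, 0.0], [0.0, 0.0, -1.0]]
ft_force: [-0.2, -0.6, 0.5]
grip_width: 47.4
grasp_force: 0.4
```

```bash
python3 -c "
from h import *
st([492.7,-312.1,62],8.0)"
```

```text
t 16.12 [486.  169.1  69.7] yaw -7.38 w 47.4 gf 0.4 [-0.2 -0.6  0.5]
shares [ 0.034 -2.406 -0.038] turn 0.342
```

Request:
{"method": "arm_command", "body": {"motion": [[-1,[0,0,0],0],[-1,[0,0,0],0],[-1,[0,0,0],0],[-1,[0,0,0.1],0],[-1,[0,0,0.3],0],[-1,[0,0,0.5],0],[-1,[0,0,0.6],0],[-1,[0,-0.2,0.6],0],[-1,[0,-0.45,0.6],0.1],[-1,[0,-0.7,0.6],0.2],[-1,[0,-1,0.6],0.342],[-1,[0,-1,0.6],0.342]]}}

```text
t: 17.62
eef_pos: [485.5, -35.3, 189.6]
eef_rot: [[-0.135, 0.991, 0.0], [0.991, 0.135, -0.001], [-0.001, 0.0, -1.0]]
ft_force: [0.2, 0.9, -1.1]
grip_width: 45.0
grasp_force: 30.0
```

Request:
{"method": "arm_command", "body": {"motion": [[-1,[0.01,-0.25,0],0],[-1,[0.02,-0.5,0],0],[-1,[0.03,-0.75,0],0],[-1,[0.034,-1,0],0],[-1,[0.034,-1,0],0]]}}

```text
t: 18.25
eef_pos: [492.0, -234.1, 189.3]
eef_rot: [[-0.134, 0.991, -0.001], [0.991, 0.134, -0.002], [-0.001, -0.001, -1.0]]
ft_force: [0.3, 0.9, -1.9]
grip_width: 44.9
grasp_force: 30.0
```

Request:
{"method": "arm_command", "body": {"motion": [[-1,[0,-0.2,0],0],[-1,[0,-0.406,0],0],[-1,[0,-0.406,0],0],[-1,[0,-0.406,0],0],[-1,[0,-0.406,0],0]]}}

```text
t: 18.88
eef_pos: [493.3, -310.5, 189.4]
eef_rot: [[-0.141, 0.99, 0.0], [0.99, 0.141, 0.001], [0.001, 0.0, -1.0]]
ft_force: [0.3, 0.2, -0.7]
grip_width: 44.9
grasp_force: 30.0
```

```bash
python3 - <<'E'
from h import *
st([492.7,-312.1,62],8.0);im,d=shot('top','t3.png')
cv2.imwrite('pics/c4.png',cv2.resize(im[100:220,190:400][:,:,::-1],None,fx=3.6,fy=3.6,interpolation=cv2.INTER_CUBIC))
E
```

```text
t 18.88 [ 493.3 -310.5  189.4] yaw 8.1 w 44.9 gf 30.0 [ 0.3  0.2 -0.7]
shares [-0.003 -0.008 -0.637] turn -0.002
```

View pics/c4.png

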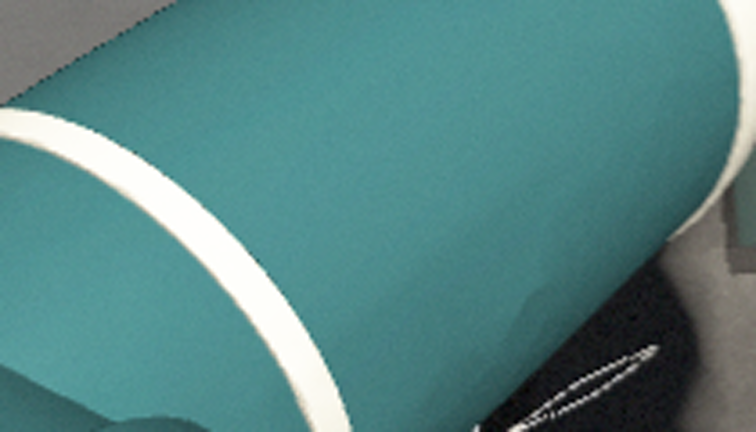

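The arm covers the whole rack from above, so I'll place by position, as the first two went.

Request:
{"method": "arm_command", "body": {"motion": [[-1,[-0.003,-0.008,-0.2],0],[-1,[-0.003,-0.008,-0.4],0],[-1,[-0.003,-0.008,-0.55],0],[-1,[-0.003,-0.008,-0.6],0],[-1,[-0.003,-0.008,-0.625],0],[-1,[-0.003,-0.008,-0.637],0],[-1,[-0.003,-0.008,-0.637],0],[-1,[-0.003,-0.008,-0.637],0]]}}

```text
t: 19.92
eef_pos: [492.5, -313.9, 62.7]
eef_rot: [[-0.139, 0.99, 0.001], [0.99, 0.139, -0.0], [-0.0, 0.001, -1.0]]
ft_force: [-0.5, -0.2, -1.2]
grip_width: 45.2
grasp_force: 30.0
```

Request:
{"method": "arm_command", "body": {"motion": [[-1,[0,0,-0.002],0],[0.05,[0,0,-0.002],0],[0.3,[0,0,-0.002],0],[1,[0,0,-0.002],0],[1,[0,0,-0.002],0],[1,[0,0,-0.002],0],[1,[0,0,0.15],0],[1,[0,0,0.4],0],[1,[0,0,0.62],0],[1,[0,0,0.62],0]]}}

```text
t: 21.18
eef_pos: [493.5, -314.7, 189.1]
eef_rot: [[-0.139, 0.99, 0.005], [0.99, 0.139, -0.002], [-0.002, 0.004, -1.0]]
ft_force: [-0.4, -0.0, -0.4]
grip_width: 94.1
grasp_force: 0.0
```

Request:
{"method": "arm_command", "body": {"motion": [[1,[0,0.2,0],-0.1],[1,[0,0.45,0],-0.2],[1,[0,0.7,0],-0.3],[1,[0,1,0],-0.342],[1,[0,1,0],-0.342]]}}

```text
t: 21.8
eef_pos: [492.2, -108.8, 185.2]
eef_rot: [[0.122, 0.993, -0.001], [0.993, -0.122, 0.001], [0.001, -0.001, -1.0]]
ft_force: [-0.5, -0.5, 0.1]
grip_width: 94.3
grasp_force: 0.0
```

Request:
{"method": "arm_command", "body": {"motion": [[1,[0,0.25,0],0],[1,[0,0.5,0],0],[1,[0,0.75,0],0],[1,[0,1,0],0],[1,[0,1,0],0]]}}

```text
t: 22.42
eef_pos: [491.8, 89.0, 185.3]
eef_rot: [[0.124, 0.992, -0.001], [0.992, -0.124, -0.0], [-0.0, -0.001, -1.0]]
ft_force: [-0.8, -0.2, 0.8]
grip_width: 93.9
grasp_force: 0.0
```

```bash
python3 - <<'E'
from h import *
st([497,243.5,68],-7.4)
E
```

```text
t 22.43 [491.8  89.  185.3] yaw -7.12 w 93.9 gf 0.0 [-0.8 -0.2  0.8]
shares [ 0.026  0.772 -0.587] turn -0.006
```

Request:
{"method": "arm_command", "body": {"motion": [[1,[0.026,0.25,0],0],[1,[0.026,0.5,0],0],[1,[0.026,0.77,0],0],[1,[0.026,0.77,0],0],[1,[0.026,0.77,0],0],[1,[0.026,0.77,0],0]]}}

```text
t: 23.18
eef_pos: [497.8, 238.4, 186.1]
eef_rot: [[0.131, 0.991, -0.0], [0.991, -0.131, -0.0], [-0.0, -0.0, -1.0]]
ft_force: [-0.0, 0.1, 0.2]
grip_width: 93.9
grasp_force: 0.0
```

```bash
python3 - <<'E'
from h import *
st([497,243.5,68],-7.4);im,d=shot('scene','s4.png')
cv2.imwrite('pics/c5.png',cv2.resize(im[130:250,110:310][:,:,::-1],None,fx=4,fy=4,interpolation=cv2.INTER_CUBIC))
c=cams.get_calibration('scene');W=np.array(c['world_from_camera']);K=np.array([[c['fx'],0,c['cx']],[0,c['fy'],c['cy']],[0,0,1.]])
for z in (53,56):
    p=cv2.undistortPoints(np.array([[[110+121/3.7-.4,100+426/3.7-.4]]]),K,np.array(c['dist_coeffs'],float))[0,0]
    r=W[:3,:3]@[p[0],-p[1],-1];print(np.round(W[:3,3]+r*(z-W[2,3])/r[2],1))
E
```

```text
t 23.18 [497.8 238.4 186.1] yaw -7.53 w 93.9 gf 0.0 [-0.   0.1  0.2]
shares [-0.004  0.025 -0.59 ] turn 0.003
[502.  248.9  53. ]
[498.1 249.9  56. ]
```

View pics/c5.png

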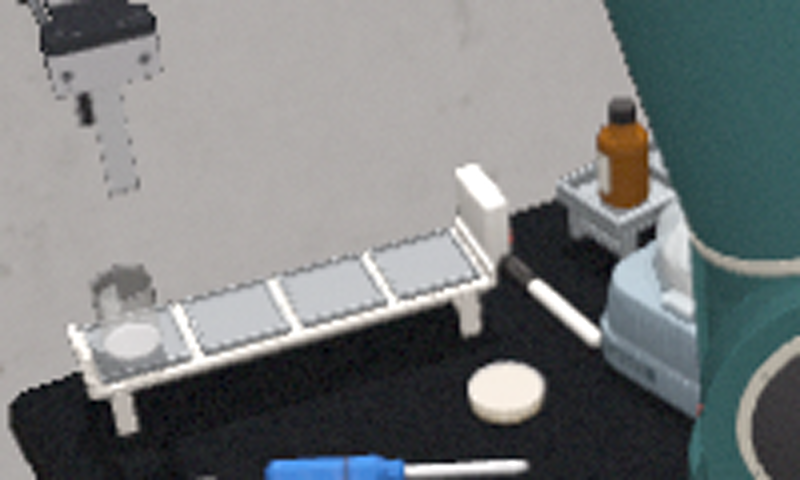

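The beaker stands alone on the rack at (125,310), and the other three saucers are empty. Two views put its base at about (499,247), so I'll aim there.

Request:
{"method": "arm_command", "body": {"motion": [[1,[0.005,0.038,-0.05],0],[1,[0.005,0.038,-0.25],0],[1,[0.005,0.038,-0.45],0],[1,[0.005,0.038,-0.55],0],[1,[0.005,0.038,-0.586],0],[-1,[0.005,0.038,-0.586],0],[-1,[0.005,0.038,-0.586],0],[-1,[0.005,0.038,-0.586],0],[-1,[0.005,0.038,-0.586],0],[-1,[0.005,0.038,-0.586],0],[-1,[0.005,0.038,-0.586],0],[-1,[0.005,0.038,-0.586],0]]}}

```text
t: 24.72
eef_pos: [498.4, 247.9, 69.0]
eef_rot: [[0.129, 0.992, -0.0], [0.992, -0.129, 0.0], [0.0, -0.0, -1.0]]
ft_force: [-1.2, -0.6, 2.8]
grip_width: 44.0
grasp_force: 30.0
```

```bash
python3 -c "
from h import *
st([503.1,-386.4,61],8.0)"
```

```text
t 24.73 [498.4 247.9  69. ] yaw -7.39 w 44.0 gf 30.0 [-1.2 -0.6  2.8]
shares [ 0.023 -3.171 -0.04 ] turn 0.342
```

Request:
{"method": "arm_command", "body": {"motion": [[-1,[0,0,0.1],0],[-1,[0,0,0.3],0],[-1,[0,0,0.5],0],[-1,[0,0,0.6],0],[-1,[0,-0.2,0.6],0],[-1,[0,-0.45,0.6],0.1],[-1,[0,-0.7,0.6],0.2],[-1,[0,-1,0.6],0.342],[-1,[0,-1,0.6],0.342]]}}

```text
t: 25.85
eef_pos: [498.3, 43.5, 189.3]
eef_rot: [[-0.135, 0.991, 0.0], [0.991, 0.135, -0.0], [-0.0, 0.0, -1.0]]
ft_force: [1.2, 0.0, -0.4]
grip_width: 43.9
grasp_force: 30.0
```

Request:
{"method": "arm_command", "body": {"motion": [[-1,[0,-0.25,0],0],[-1,[0,-0.5,0],0],[-1,[0,-0.75,0],0],[-1,[0,-1,0],0],[-1,[0,-1,0],0]]}}

```text
t: 26.48
eef_pos: [497.9, -155.3, 188.9]
eef_rot: [[-0.134, 0.991, -0.0], [0.991, 0.134, -0.001], [-0.001, -0.0, -1.0]]
ft_force: [-0.8, 0.3, -0.4]
grip_width: 44.2
grasp_force: 30.0
```

Request:
{"method": "arm_command", "body": {"motion": [[-1,[0.01,-0.25,0],0],[-1,[0.02,-0.5,0],0],[-1,[0.023,-0.75,0],0],[-1,[0.023,-1,0],0],[-1,[0.023,-1,0],0],[-1,[0.023,-1,0],0]]}}

```text
t: 27.22
eef_pos: [503.6, -350.7, 188.5]
eef_rot: [[-0.14, 0.99, -0.001], [0.99, 0.14, 0.001], [0.001, -0.0, -1.0]]
ft_force: [0.2, 0.6, 0.4]
grip_width: 43.9
grasp_force: 30.0
```

```bash
python3 -c "
from h import *
st([503.1,-385.4,62],8.0)"
```

```text
t 27.23 [ 503.6 -350.7  188.5] yaw 8.05 w 43.9 gf 30.0 [0.2 0.6 0.4]
shares [-0.003 -0.174 -0.632] turn -0.001
```

Request:
{"method": "arm_command", "body": {"motion": [[-1,[-0.003,-0.174,0],0],[-1,[-0.003,-0.174,-0.1],0],[-1,[-0.003,-0.174,-0.3],0],[-1,[-0.003,-0.174,-0.5],0],[-1,[-0.003,-0.174,-0.6],0],[-1,[-0.003,-0.174,-0.625],0],[-1,[-0.003,-0.174,-0.632],0],[-1,[-0.003,-0.174,-0.632],0],[-1,[-0.003,-0.174,-0.632],0]]}}

```text
t: 28.35
eef_pos: [502.8, -387.2, 63.3]
eef_rot: [[-0.139, 0.99, 0.001], [0.99, 0.139, -0.0], [-0.001, 0.001, -1.0]]
ft_force: [0.6, -0.7, 0.1]
grip_width: 44.2
grasp_force: 30.0
```

Request:
{"method": "arm_command", "body": {"motion": [[-1,[0,0,-0.003],0],[0.02,[0,0,-0.003],0],[0.25,[0,0,-0.003],0],[1,[0,0,-0.003],0],[1,[0,0,-0.003],0],[1,[0,0,-0.003],0],[1,[0,0,0.15],0],[1,[0,0,0.4],0],[1,[0,0,0.62],0],[1,[0,0,0.62],0]]}}

```text
t: 29.6
eef_pos: [503.5, -388.1, 189.8]
eef_rot: [[-0.139, 0.99, 0.004], [0.99, 0.139, -0.003], [-0.003, 0.004, -1.0]]
ft_force: [-0.3, 0.4, -0.1]
grip_width: 94.0
grasp_force: 0.0
```

Request:
{"method": "arm_command", "body": {"motion": [[1,[0,0.25,0.1],0],[1,[0,0.5,0.1],0],[1,[0,0.75,0.1],0],[1,[0,1,0.1],0],[1,[0,1,0.1],0]]}}

```text
t: 30.22
eef_pos: [502.7, -182.8, 205.7]
eef_rot: [[-0.145, 0.989, -0.001], [0.989, 0.145, 0.002], [0.002, -0.001, -1.0]]
ft_force: [-0.3, -1.0, 0.2]
grip_width: 94.0
grasp_force: 0.0
```

Request:
{"method": "arm_command", "body": {"motion": [[1,[0,0.25,0],0],[1,[0,0.5,0],0],[1,[0,0.75,0],0],[1,[0,1,0],0],[1,[0,1,0],0]]}}

```text
t: 30.85
eef_pos: [502.2, 16.0, 205.8]
eef_rot: [[-0.144, 0.99, -0.001], [0.99, 0.144, 0.0], [0.0, -0.001, -1.0]]
ft_force: [-1.6, -1.2, -0.8]
grip_width: 93.9
grasp_force: 0.0
```

Request:
{"method": "arm_command", "body": {"motion": [[1,[0,0.25,0],0],[1,[0,0.5,0],0],[1,[0,0.75,0],0],[1,[0,1,0],0],[1,[0,1,0],0]]}}

```text
t: 31.48
eef_pos: [502.2, 215.2, 205.5]
eef_rot: [[-0.143, 0.99, -0.001], [0.99, 0.143, -0.001], [-0.001, -0.001, -1.0]]
ft_force: [-0.1, -0.0, -0.2]
grip_width: 93.7
grasp_force: 0.0
```

```bash
python3 - <<'E'
from h import *
st();im,d=shot('top','t5.png');P=world('top',d)
cv2.imwrite('pics/c6.png',cv2.resize(im[105:195,250:400][:,:,::-1],None,fx=5,fy=5,interpolation=cv2.INTER_CUBIC))
y=P[120:175,262:390].reshape(-1,3)
for n,(cx,cy),(lo,hi) in [('bottle',(472,-164),(120,140)),('film',(482,-238),(88,105)),('jar',(493,-313),(96,112)),('beaker',(503,-386),(75,110))]:
    q=y[(np.hypot(y[:,0]-cx,y[:,1]-cy)<36)&(y[:,2]>lo)]
    print(n,len(q),np.round(np.median(q[:,2]),1),q[:,2].max().round(1),np.round(q[:,:2].mean(0),1))
E
```

```text
t 31.48 [502.2 215.2 205.5] yaw 8.21 w 93.7 gf 0.0 [-0.1 -0.  -0.2]
bottle 82 134.4 137.3 [ 469.6 -162.3]
film 303 95.8 100.1 [ 481.2 -239.6]
jar 230 103.7 107.8 [ 491.  -312.2]
beaker 183 91.3 104.8 [ 503.5 -389.4]
```

View pics/c6.png

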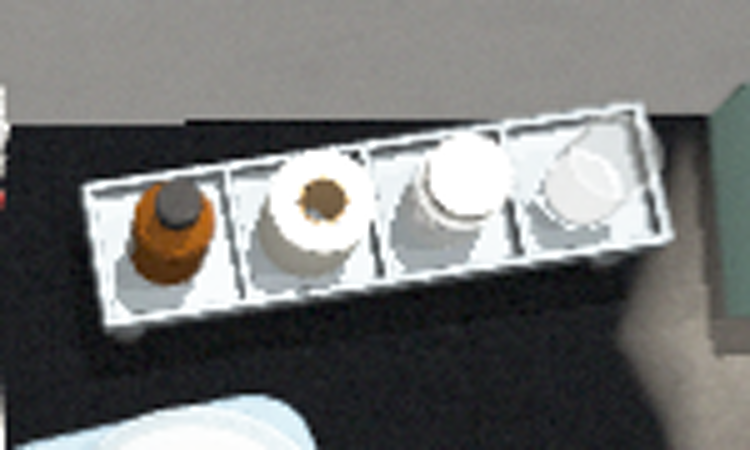

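The picture shows, left to right: bottle (175,230), film roll (320,210), jar (460,185) and beaker (590,180). Each is upright in its own pocket. The tops measure 135, 96, 104 and about 100 mm, as expected for things standing on the 45 mm floor. The order is reversed as asked, and the arm is clear.

```bash
python3 -c "
from plant import robot
print(robot.finish_job())"
```

```text
the job is handed in; nothing more can be done
None
```

The job is handed in: the brown bottle, film roll, jar and beaker stand upright in the bench rack's pockets, left to right, the reverse of their carrying-rack order, with the arm clear at about 31.5 s of the 112 s allowed.

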